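# Seat the medicine bottle and open its safety cap

### The arm

A 6-joint arm with a two-finger parallel gripper is mounted at the origin on the work surface. World frame = base frame: x ahead of the robot, y to its left, z up, the work surface at z = 0. Lengths are in m, angles in rad, forces in N, time in s.
With the tool pointing down it reaches from about 0.4 to 0.925 m from the base axis. Payload 3.4 kg.
Tool frame: the origin (TCP) lies midway between the tips of the shut fingers; the grasp point (between the pads) lies 19 mm behind it (arm.grip_depth is the distance from the TCP to the grasp point, in m); z points along the fingers, x is the direction in which the jaws open and shut, and the axes are right-handed (so a half turn about z gives the same grasp; the last joint's range is limited). The gripper opens to 85 mm and grips with 20 to 120 N. Pads are 22 mm wide; open, the fingers measure 114 mm over their backs; the gripper's body (76 mm by 85 mm) begins 54 mm behind the grasp point. The pads swing forward as they close: fully open they stand 13 mm farther back than shut.
Start: joints at [-1.208, 0.307, 1.506, -0, 1.328, -0.073], TCP at [0.243, -0.521, 0.231] pointing down, gripper open.
Joint ranges: [-3.12, 3.12], [-1.05, 2.28], [0.14, 2.33], [-1.42, 4.57], [0.1, 2.73], [-2.68, 2.68]. Speed limits (rad/s): [2.57, 2.57, 3.14, 3.14, 3.14, 3.14].

### API

Orientations are given as a 3x3 rotation matrix whose columns are the frame's x, y, z axes.
In Python, from station import arm gives the robot as it stands. The module is installed in compiled form; this text tells all that it offers.
- The arm moves only by the tool arm_command, never from a script. Its argument "moves" is a list of rows, each a list of 6 numbers: the shift along the tool's x, y, z in m, then the turn, a rotation vector about the tool's x, y, z in degrees. A call has 1 to 8 rows; each row shifts and turns the commanded pose from where the row before left it, along the tool's axes as they then stand; what a row does not reach is not made up. A row lasts 1/8 s, in which the tool goes at most 62.5 mm and 10.7 degrees, less where a joint would pass 70% of its speed; a pose out of reach is approached as far as the arm can. A call is refused whole if a number of a shift passes 0.0625 or a number of a turn 10.7, either way. A call with a gripper value outside its range is refused whole. "claw" is the gripper command: -1 is shut, 1 is fully open, values between are in proportion, set as the call begins (left out, the last holds). The fingers move at their own pace and stop on an object; the grip force is fixed at half the most. Time passes only in rows, so rows that do not move let the fingers close. It gives the time, the measured TCP pose, the force and the opening at its end, in the units of the state.
- arm.sense(): the state, without advancing time (a new reading comes with each control period).
- arm.grab_frame(name): name is "scene" or "side" or "wrist"; returns a dict with "pixels" (384x512x3 uint8, red, green, blue), "depth" (384x512 float32, m along the optical axis (not along the pixel's ray), 0 where there is no reading), "fx", "fy", "cx", "cy" (pixels), "R" (3x3) and "t" (3): a world point X has camera coordinates R X + t. Camera axes: x right, y down, z forward; pixel columns grow to the right and rows downward; lengths in m; the calibration is good to about 2 mm. The wrist camera is an equidistant fisheye: a pixel r from the principal point sees the ray r / f radians off the axis. A picture is of the moment at which its call begins.
- arm.finish_job(): hands the job in, once; it reports no verdict.
The state is a dict: "time_s": time; "joints": joint angles; "qvel": joint speeds; "joint_torque": joint torques, N m; "ee_pos": TCP position; "eef_rot": TCP orientation; "ft_force": force on the tool from outside, world axes, zero at the start; "wrist_torque": the same for the moment, N m; "gripper_width": opening from 0.0 (shut) to 1.0 (fully open).
Only numpy, scipy, OpenCV 4.12 (cv2) and the standard library are available. Lean on these libraries where they do the work, as an engineer would, in place of code of your own. Each camera call takes 0.05 s, during which the arm holds its last target.

### The job

Stand the green medicine bottle upright and fully home in the blue square holder that is screwed to the shelf, so that it cannot turn. Then press its white safety cap down, twist it anticlockwise (seen from above) until it is free, lift it off, and finish while still holding the cap level in the gripper, straight above the open bottle and a few centimetres clear of its neck, with the bottle still home in the holder. Do not knock the bottle over, and leave the sippy cup and the teether where they are.

Things in the scene. Friction and masses are not known exactly. Their poses are not given: they have to be found in the camera images.
- bottle: Loose green square bottle, 0.14 to 0.28 kg. Origin at the centre of its underside, z up, x and y normal to its flat sides. Body 56 x 56 mm, 64 mm high to the flat shoulder. Fits the holder any of the four ways round. It may be carried by its closed cap (the lock bears its weight) or by its body just below the shoulder.
- bottle_neck (a point): Point on the bottle's axis, 91 mm above its underside: top of the round white neck, 30 mm across (39 mm over its three locking studs). A grey spring plunger, 18 mm across, stands 9 mm above this point when the cap is off, so the open bottle is 100 mm high.
- cap: White round push-and-turn cap, 49 mm across, 30 mm high, 25 g. Origin at the centre of its underside, z up, x along the red pointer on its top. Closed: origin 74 mm above the bottle's underside (10 mm above the shoulder), x along the bottle's x within 3 degrees; locked: cannot be pulled off or turned. Press: must go down at least 5 mm (about 7 N, starting at 4.5 N); hard stop at 7 mm (8 N).
- cap_top (a point): Centre of the cap's top, 30 mm above its origin. Pressed, the cap turns only anticlockwise from above; it lifts straight off once turned 40 to 85 degrees relative to the bottle (a stop is near 87). In the holder the bottle may itself turn up to 10 degrees before it is held, so twist the gripper some 75. Let go after the turn, a spring lifts the cap 2 mm.
- holder: Blue square holder fixed to the shelf, open at the top. Origin at the centre of its underside, x and y normal to its walls, z up. Inside 61 x 61 mm; floor 4 mm thick, so the bottle's underside is 4 mm above the origin when home. Walls upright to 30 mm, then leaning out to 42 mm: flared mouth about 70 mm wide, 80 mm outside. Flange 110 mm long along y, 3 mm thick.
- sippy_cup: Orange sippy cup with a white lid and flip-top spout, 76 mm across, 118 mm high, loose; origin at the centre of its underside. Bystander.
- teether: Yellow teether ring lying flat, 80 mm across, 13 mm thick, loose; origin at the centre of its underside. Bystander.
- storage_box: Closed clear plastic storage box with a hinged clear lid with a blue knob, 150 x 200 mm, 85 mm high (about 125 mm over the knob), fixed; origin at the centre of its underside. Bystander.
There are look-alikes about, which are no part of the job. There is more than one size of the holder; the job needs the smallest.

How it is judged:
On the way, in this order (a step that is already met when the one before it is completed fails the run):
1. the closed bottle stands fully home in the holder (z of bottle in the frame of holder below 0.0075 m and horizontal distance between bottle and holder below 0.007 m and angle between bottle's own z axis and vertical below 0.06 rad), for 0.2 s.
2. with the bottle home, the cap, still down on the neck, is turned at least 40 degrees relative to the bottle (angle between the x axis of cap and the x axis of bottle, either way round above 0.7 rad and z of cap in the frame of bottle below 0.08 m and horizontal distance between cap and bottle below 0.006 m and z of bottle in the frame of holder below 0.0075 m and horizontal distance between bottle and holder below 0.007 m), for 0.1 s.
At the end, for the whole second after the job is handed in: The gripper holds the cap still (over 2 N), level within 17 degrees, within 30 mm of the bottle's axis, its underside 115 to 230 mm above the bottle's, touching only the fingers; the bottle stands upright (3.4 degrees), home in the holder (within 3.5 mm in height, 7 mm sideways), untouched (all of step 1 and z of cap in the frame of bottle between 0.115 and 0.23 m and horizontal distance between cap and bottle below 0.03 m and angle between cap's own z axis and vertical below 0.3 rad and contact force between cap and the fingers above 2 N and contact force between each of cap, the fingers and bottle below 0.05 N and linear speed of cap below 0.03 m/s and linear speed of bottle below 0.02 m/s); the arm keeps its last pose, push and grip.
It fails at once if the bottle is knocked over (angle between bottle's own z axis and vertical above 0.7 rad).
It fails at once if the sippy cup is moved more than 30 mm (distance of sippy_cup from where it was at the start of the episode above 0.03 m).
It fails at once if the teether is moved more than 30 mm (distance of teether from where it was at the start of the episode above 0.03 m).
It also fails if it takes over 51 s, if anything falls off the work surface, if the arm or the gripper's body presses on something with over 40 N, if the wrist force passes 120 N, or if a joint passes its speed limit or range.

## Working session

There is one attempt and no reset: what is moved stays moved. The work goes in short steps, Python scripts to look and compute and a tool call to move; the robot and the scene stay as the last step left them, time stands still between calls to the robot, and variables do not carry over. Pictures are saved under pics/ and viewed, and the job is handed in when it is done.

Besides the shell and the picture viewer there is one more tool, called after ">>>" as name(argument=value, ...) on one line, values as JSON. arm_command: Moves the arm, as the interface text tells. Its arguments: {"type":"object","properties":{"moves":{"type":"array","items":{"type":"array","items":{"type":"number"}}},"claw":{"type":"number"}},"required":["moves"]}

```bash
ls; mkdir -p pics; python3 - <<'E'
from station import arm
import numpy as np,cv2
s=arm.sense();print({k:np.round(v,3).tolist() for k,v in s.items()})
for n in("scene","side","wrist"):
    f=arm.grab_frame(n);np.savez("f_"+n,**f)
    cv2.imwrite(f"pics/{n}0.png",f["pixels"][:,:,::-1])
    print(n,f["fx"],f["fy"],f["cx"],f["cy"],np.round(f["R"],3).tolist(),np.round(f["t"],3).tolist())
E
```

```text
pics
{'time_s': 0.0, 'joints': [-1.207, 0.308, 1.508, -0.0, 1.328, -0.073], 'qvel': [0.0, -0.001, 0.003, 0.0, -0.0, 0.001], 'joint_torque': [-0.001, -45.756, -25.192, 0.0, 0.013, -0.0], 'ee_pos': [0.243, -0.52, 0.23], 'eef_rot': [[0.423, -0.906, -0.001], [-0.906, -0.423, 0.002], [-0.002, -0.0, -1.0]], 'ft_force': [0.258, 0.439, -0.3], 'wrist_torque': [0.022, 0.015, -0.013], 'gripper_width': 1.0}
scene 356.03488948458914 356.03488948458914 256.20704545589854 194.33224709943752 [[-0.88, 0.475, 0.0], [0.268, 0.498, -0.825], [-0.392, -0.726, -0.566]] [0.491, -0.095, 1.374]
side 422.1012030416819 422.1012030416819 249.52716013642743 190.1134121089384 [[-0.958, -0.287, 0.018], [-0.206, 0.64, -0.74], [0.201, -0.713, -0.672]] [0.554, 0.173, 1.057]
wrist 297.3186396354542 297.3186396354542 251.22189612105237 188.77477740811563 [[0.422, -0.906, -0.002], [-0.867, -0.404, 0.291], [-0.264, -0.121, -0.957]] [-0.574, -0.039, 0.38]
```

View pics/scene0.png

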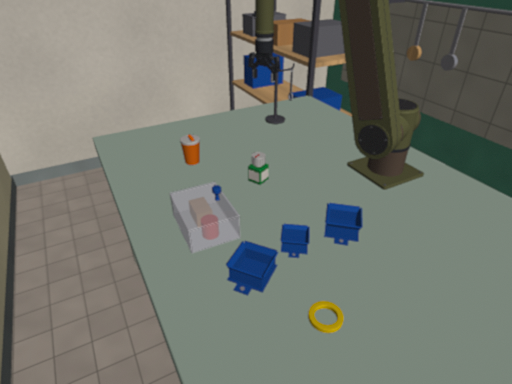

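View pics/side0.png

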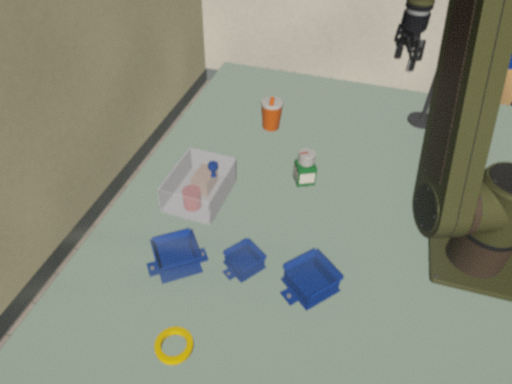

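View pics/wrist0.png

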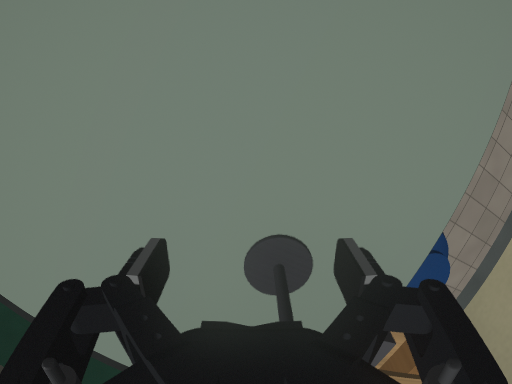

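Candidates in the scene image are the holders at (295,238), which looks smallest, (343,222) and (253,265). The bottle is the only green one, at (258,170). The pink and white items at (209,226) are inside the clear box. I'll measure these and check a close crop.

```bash
cat > h.py <<'E'
import numpy as np,cv2
def load(n): 
    return dict(np.load(f"f_{n}.npz"))
def cloud(f):
    d=f["depth"];v,u=np.mgrid[:384,:512]
    c=np.stack([(u-f["cx"])/f["fx"]*d,(v-f["cy"])/f["fy"]*d,d],-1)
    X=(c-f["t"])@f["R"]; X[d==0]=np.nan
    return X
def proj(f,X):
    c=np.asarray(X)@f["R"].T+f["t"];return np.stack([c[...,0]/c[...,2]*f["fx"]+f["cx"],c[...,1]/c[...,2]*f["fy"]+f["cy"]],-1)
E
python3 - <<'E'
from h import *
for n in("scene","side"):
    f=load(n);X=cloud(f);p=f["pixels"].astype(int);hsv=cv2.cvtColor(f["pixels"],cv2.COLOR_RGB2HSV)
    print(n)
    for name,lo,hi in(("blue",(105,150,60),(125,255,255)),("green",(50,150,40),(80,255,255)),("yellow",(22,150,100),(32,255,255)),("orange",(3,180,100),(15,255,255))):
        m=cv2.inRange(hsv,lo,hi)
        k,lab,st,cen=cv2.connectedComponentsWithStats(m)
        for i in range(1,k):
            if st[i,4]<40: continue
            q=X[lab==i];q=q[~np.isnan(q[:,0])]
            if len(q)==0 or abs(q[:,2].mean())>.2 : continue
            z=q[:,2];r=cv2.minAreaRect(q[:,:2].astype(np.float32))
            print(name,cen[i].round(),st[i,4],"min",q.min(0).round(3),"max",q.max(0).round(3),"rect",np.round(r[0],3),np.round(r[1],3),round(r[2],1))
f=load("scene");c=cv2.resize(f["pixels"][130:300,200:380],None,fx=4,fy=4,interpolation=2)[:, :,::-1];cv2.imwrite("pics/crop.png",cv2.resize(c,(600,566)))
f=load("side");c=cv2.resize(f["pixels"][130:310,140:350],None,fx=3,fy=3,interpolation=2)[:, :,::-1];cv2.imwrite("pics/crop2.png",c)
E
```

```text
scene
blue [257.  75.] 476 min [-0.514 -1.82  -0.199] max [ 0.27  -0.476  0.306] rect [-0.043 -1.147] [1.437 0.238] 58.2
blue [281.  62.] 42 min [-0.59  -1.689 -0.093] max [ 0.207 -0.456  0.344] rect [-0.191 -1.073] [1.467 0.027] 58.1
blue [280.  77.] 45 min [-0.58  -1.687 -0.197] max [ 0.115 -0.61   0.236] rect [-0.228 -1.149] [1.277 0.026] 57.6
blue [328.  97.] 380 min [-1.284 -1.906 -0.427] max [-0.268 -0.836  0.029] rect [-0.79 -1.36] [1.468 0.187] 52.4
blue [299.  94.] 52 min [-0.425 -1.133 -0.093] max [-0.31 -1.06 -0.08] rect [-0.367 -1.096] [0.072 0.112] 86.3
blue [216. 191.] 66 min [ 0.678 -0.017  0.09 ] max [0.699 0.006 0.13 ] rect [ 0.687 -0.005] [0.021 0.02 ] 70.6
blue [342. 222.] 1137 min [0.306 0.133 0.001] max [0.439 0.266 0.058] rect [0.379 0.207] [0.126 0.099] 48.6
blue [294. 239.] 727 min [ 0.486  0.139 -0.   ] max [0.586 0.241 0.044] rect [0.541 0.195] [0.094 0.074] 54.6
blue [251. 266.] 1794 min [0.628 0.165 0.001] max [0.761 0.299 0.058] rect [0.701 0.238] [0.124 0.103] 37.8
green [258. 168.] 69 min [ 0.433 -0.181  0.055] max [ 0.495 -0.128  0.065] rect [ 0.465 -0
[... 210 characters left out ...]
 rect [ 0.636 -0.387] [0.028 0.059] 67.4
side
blue [183. 232.] 42 min [0.687 0.166 0.043] max [0.712 0.186 0.056] rect [0.7   0.177] [0.03  0.008] 38.0
blue [177. 258.] 387 min [ 0.626  0.195 -0.   ] max [0.747 0.28  0.057] rect [0.681 0.237] [0.115 0.083] 17.8
blue [295. 262.] 108 min [0.389 0.15  0.038] max [0.435 0.202 0.057] rect [0.411 0.177] [0.068 0.01 ] 50.7
blue [312. 285.] 1457 min [0.307 0.146 0.001] max [0.433 0.267 0.059] rect [0.375 0.211] [0.118 0.095] 48.7
yellow [174. 345.] 631 min [0.572 0.395 0.005] max [0.65  0.472 0.018] rect [0.612 0.433] [0.075 0.079] 43.1
orange [271. 119.] 196 min [ 0.595 -0.4    0.012] max [ 0.645 -0.374  0.086] rect [ 0.619 -0.385] [0.05 0.02] 12.6
```

View pics/crop.png

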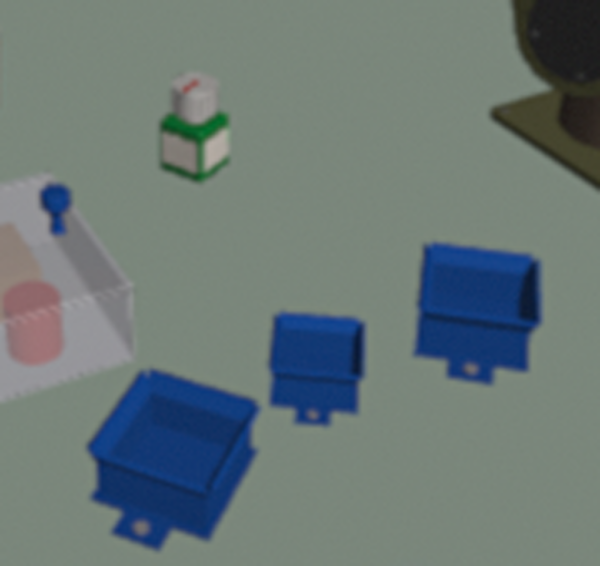

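View pics/crop2.png

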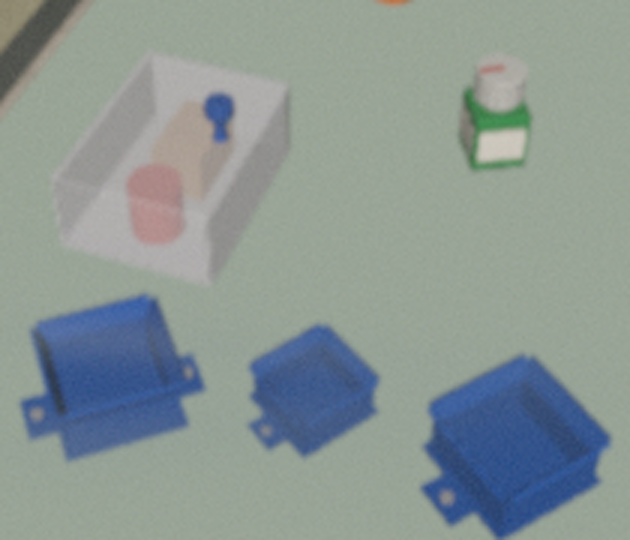

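The crop shows three holders. The middle one, scene (295,238) and side (244,260), is the smallest, with a rim at about 43 mm. The bottle at (258,170) is upright and closed. Next I'll fit the poses.

```bash
cat >> h.py <<'E'
def pts(f,c,r):
    X=cloud(f);p=f["pixels"];hsv=cv2.cvtColor(p,cv2.COLOR_RGB2HSV)
    m=(np.hypot(X[...,0]-c[0],X[...,1]-c[1])<r)&(X[...,2]<.2)
    return X[m],hsv[m].astype(int),p[m].astype(int)
E
python3 - <<'E'
from h import *
for n in("scene","side"):
    f=load(n);print(n)
    q,h,p=pts(f,(.541,.195),.075)
    b=(h[:,0]>100)&(h[:,0]<130)&(h[:,1]>110)
    a=q[b&(q[:,2]>.037)]
    r=cv2.minAreaRect(a[:,:2].astype(np.float32));print("rim",len(a),r,a[:,2].max(), "all z",np.percentile(q[b][:,2],[1,50,99]))
    fl=q[b&(q[:,2]<.008)];print("flange/floor",cv2.minAreaRect(fl[:,:2].astype(np.float32)))
    q,h,p=pts(f,(.465,-.155),.06)
    q0=q[q[:,2]>.01]; body=q[(q[:,2]>.008)&(q[:,2]<.068)]
    cap=q[q[:,2]>.08]; top=q[q[:,2]>.1]
    print("body",len(body),cv2.minAreaRect(body[:,:2].astype(np.float32)))
    sh=q[(q[:,2]>.058)&(q[:,2]<.069)];print("sh",cv2.minAreaRect(sh[:,:2].astype(np.float32)))
    print("cap",cv2.minEnclosingCircle(cap[:,:2].astype(np.float32)),"top",len(top),top[:,2].mean(),top[:,2].max(),cv2.minEnclosingCircle(top[:,:2].astype(np.float32)))
    red=q[((h[:,0]<10)|(h[:,0]>170))&(h[:,1]>70)&(q[:,2]>.09)];print("red",len(red),red.mean(0) if len(red) else 0, cv2.fitLine(red[:,:2].astype(np.float32),2,0,.01,.01).ravel() if len(red)>2 else 0)
E
```

```text
scene
rim 132 ((0.5359896421432495, 0.1872565746307373), (0.08314144611358643, 0.07533111423254013), 54.585243225097656) 0.044160460238248225 all z [0.00122513 0.02003136 0.04264677]
flange/floor ((0.5444875359535217, 0.19714689254760742), (0.09199637174606323, 0.06970676779747009), 57.916568756103516)
body 336 ((0.4621018171310425, -0.16513079404830933), (0.05878918245434761, 0.06041213124990463), 25.641496658325195)
sh ((0.4619917571544647, -0.16419914364814758), (0.05598793923854828, 0.05779532343149185), 29.745939254760742)
cap ((0.4614936411380768, -0.1639101505279541), 0.025515642017126083) top 80 0.10384764460216174 0.10686537001248024 ((0.46174436807632446, -0.16515403985977173), 0.024648258462548256)
red 6 [ 0.46869016 -0.16376545  0.10415682] [ 0.8619083   0.5070641   0.46869016 -0.16376546]
side
rim 174 ((0.5356433987617493, 0.19003021717071533), (0.0778639018535614, 0.07732347398996353), 54.45165252685547) 0.044875737986875025 all z [0.00125107 0.01699189 0.04374218]
flange/floor ((0.5402719974517822, 0.19704267382621765), (0.08356647193431854, 0.06888368725776672), 53.855953216552734)
body 447 ((0.45995864272117615, -0.1638171523809433), (0.057558607310056686, 0.05822443217039108), 27.336091995239258)
sh ((0.4596382975578308, -0.16317936778068542), (0.05638885870575905, 0.05601363629102707), 23.903427124023438)
cap ((0.45993080735206604, -0.16585500538349152), 0.026746418327093124) top 159 0.10399925644228977 0.10769083753259662 ((0.4603644907474518, -0.16676418483257294), 0.025925856083631516)
red 0 0 0
```

>>> arm_command(moves=[[-0.029,-0.0435,0,0,0,0],[-0.029,-0.0435,0,0,0,0],[-0.029,-0.0435,0,0,0,0],[-0.029,-0.0435,0,0,0,0],[-0.029,-0.0435,0,0,0,0],[-0.029,-0.0435,0,0,0,0],[-0.029,-0.0435,0,0,0,0],[-0.027,-0.0435,0,0,0,0]], claw=1)

```text
time_s: 1.15
ee_pos: [0.4617, -0.1637, 0.2312]
eef_rot: [[0.423, -0.906, -0.0], [-0.906, -0.423, -0.0], [-0.0, 0.0, -1.0]]
ft_force: [0.3, -0.4, -0.0]
gripper_width: 0.999
```

```bash
cat > g.py <<'E'
from station import arm
import numpy as np,cv2,sys
def wproj(f,X):
    c=np.asarray(X)@f["R"].T+f["t"];r=np.hypot(c[...,0],c[...,1]);th=np.arctan2(r,c[...,2])
    return np.stack([f["fx"]*th*c[...,0]/r+f["cx"],f["fy"]*th*c[...,1]/r+f["cy"]],-1)
def wcloud(f):
    v,u=np.mgrid[:384,:512];x=(u-f["cx"])/f["fx"];y=(v-f["cy"])/f["fy"];th=np.hypot(x,y)+1e-9
    s=np.tan(th)/th;d=f["depth"];c=np.stack([x*s*d,y*s*d,d],-1);X=(c-f["t"])@f["R"];X[d==0]=np.nan;return X
def st():
    s=arm.sense();R=s["eef_rot"];print("t",round(s["time_s"],2),"p",np.round(s["ee_pos"],4),"yaw",np.degrees(np.arctan2(R[1][0],R[0][0])).round(2),"z",np.round(np.array(R)[:,2],4),"F",np.round(s["ft_force"],1),"M",np.round(s["wrist_torque"],2),"w",round(float(s["gripper_width"]),3),"q",np.round(s["joints"],2));return s
E
python3 - <<'E'
from g import *
st()
f=arm.grab_frame("wrist");np.savez("f_w1",**f);cv2.imwrite("pics/w1.png",f["pixels"][:,:,::-1])
X=wcloud(f);p=f["pixels"];print("cam",-f["R"].T@f["t"])
np.set_printoptions(precision=4,suppress=True)
m=(np.hypot(X[...,0]-.461,X[...,1]+.165)<.06)
q=X[m];
sh=q[(q[:,2]>.058)&(q[:,2]<.069)];print(len(sh),cv2.minAreaRect(sh[:,:2].astype(np.float32)))
top=q[(q[:,2]>.098)&(q[:,2]<.112)];print(len(top),top[:,2].mean(),cv2.minEnclosingCircle(top[:,:2].astype(np.float32)))
E
```

```text
t 1.15 p [ 0.4617 -0.1637  0.2312] yaw -64.97 z [-2.e-04 -0.e+00 -1.e+00] F [ 0.3 -0.4 -0. ] M [-0.01 -0.03 -0.01] w 0.999 q [-0.43  0.19  1.68 -0.    1.28  0.71]
cam [ 0.52793729 -0.13270766  0.37445439]
594 ((0.4602776765823364, -0.16832131147384644), (0.05400718376040459, 0.055185213685035706), 26.623798370361328)
2045 0.1045350482149172 ((0.4605550467967987, -0.16913121938705444), 0.02483939379453659)
```

View pics/w1.png

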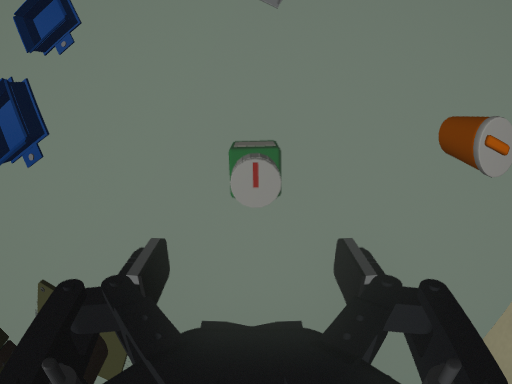

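>>> arm_command(moves=[[0.0025,0.0025,0.03,0,0,-2],[0,0,0.04,0,0,0],[0,0,0.04,0,0,0],[0,0,0.03,0,0,0],[0,0,0.017,0,0,0],[0,0,0,0,0,0]])

```text
time_s: 1.95
ee_pos: [0.4587, -0.1683, 0.0729]
eef_rot: [[0.454, -0.891, -0.004], [-0.891, -0.454, 0.002], [-0.003, 0.002, -1.0]]
ft_force: [0.2, 0.9, 0.1]
gripper_width: 0.997
```

```bash
python3 - <<'E'
from g import *
st()
f=arm.grab_frame("wrist");np.savez("f_w2",**f);cv2.imwrite("pics/w2.png",f["pixels"][:,:,::-1])
from h import load
X=wcloud(dict(np.load("f_w1.npz")));p=np.load("f_w1.npz")["pixels"].astype(int)
m=(p[...,0]>p[...,1]+60)&(np.hypot(X[...,0]-.461,X[...,1]+.165)<.03)
print(cv2.fitLine(X[m][:,:2].astype(np.float32),2,0,.01,.01).ravel(),X[m].mean(0))
s=arm.grab_frame("side");cv2.imwrite("pics/s2.png",cv2.resize(s["pixels"][100:230,220:400],None,fx=4,fy=4)[:,:,::-1])
E
```

```text
t 1.95 p [ 0.4587 -0.1683  0.0729] yaw -62.98 z [-0.0036  0.0017 -1.    ] F [0.2 0.9 0.1] M [ 0.01  0.03 -0.01] w 0.997 q [-0.44  0.38  1.89  0.    0.88  0.66]
[ 0.8897018   0.45654216  0.4682207  -0.16457407] [ 0.4682207  -0.16457407  0.10555157]
```

View pics/w2.png

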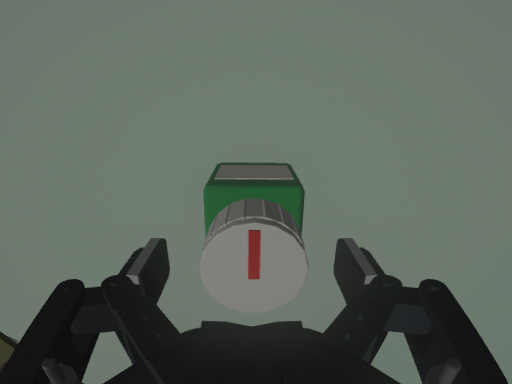

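View pics/s2.png

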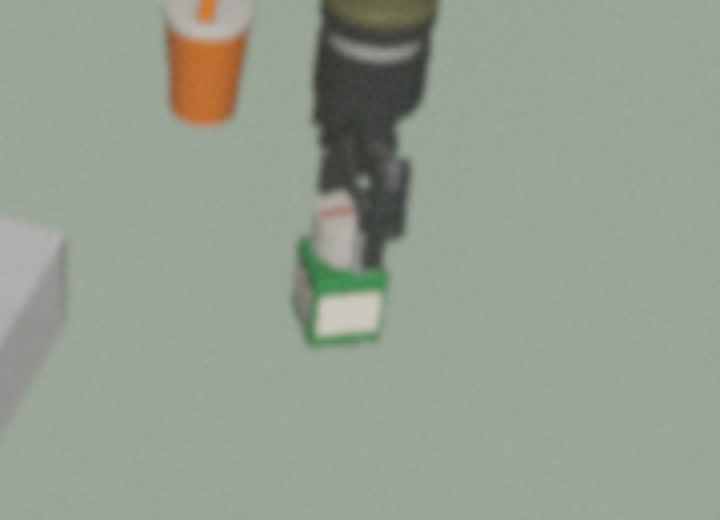

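The cap is at (254,265), midway between the pads at x≈167 and 335, with its pointer vertical. I'll check its centre against the TCP in the tool frame before closing.

```bash
python3 - <<'E'
from g import *
s=arm.sense();R=np.array(s["eef_rot"]);p=np.array(s["ee_pos"])
f=dict(np.load("f_w2.npz"));X=wcloud(f)
m=(np.hypot(X[...,0]-.46,X[...,1]+.167)<.04)&(X[...,2]>.099)&(X[...,2]<.11)
c,r=cv2.minEnclosingCircle(X[m][:,:2].astype(np.float32));print(c,r,X[m][:,2].mean())
print("tool",R.T@(np.array([*c,.104])-p))
E
```

```text
(0.4600135385990143, -0.1688995063304901) 0.025012845173478127 0.10460540584233906
tool [-0.00013581  0.00017994 -0.02944712]
```

Centred to within 1 mm. Closing.

>>> arm_command(moves=[[0,0,0,0,0,0],[0,0,0,0,0,0],[0,0,0,0,0,0],[0,0,0,0,0,0],[0,0,0,0,0,0],[0,0,0,0,0,0]], claw=-1)

```text
time_s: 2.8
ee_pos: [0.4604, -0.1688, 0.0745]
eef_rot: [[0.454, -0.891, 0.001], [-0.891, -0.454, -0.0], [0.001, -0.001, -1.0]]
ft_force: [0.2, 1.2, 4.9]
gripper_width: 0.562
```

>>> arm_command(moves=[[0,0,-0.01,0,0,0],[0,0,-0.03,0,0,0],[0,0,-0.04,0,0,0],[0,0,-0.03,0,0,0],[0,0,0,0,0,0]])

```text
time_s: 3.42
ee_pos: [0.4612, -0.1695, 0.1862]
eef_rot: [[0.454, -0.891, 0.004], [-0.891, -0.454, -0.002], [0.004, -0.003, -1.0]]
ft_force: [-0.1, -0.3, -2.8]
gripper_width: 0.558
```

```bash
python3 - <<'E'
from g import *
st()
f=arm.grab_frame("wrist");cv2.imwrite("pics/w3.png",f["pixels"][:,:,::-1])
s=arm.grab_frame("side");cv2.imwrite("pics/s3.png",cv2.resize(s["pixels"][60:230,200:420],None,fx=3,fy=3)[:,:,::-1])
E
```

```text
t 3.42 p [ 0.4612 -0.1695  0.1862] yaw -62.97 z [ 0.004  -0.0022 -1.    ] F [-0.1 -0.3 -2.8] M [-0.04 -0.04 -0.02] w 0.558 q [-0.44  0.23  1.74 -0.    1.16  0.66]
```

View pics/w3.png

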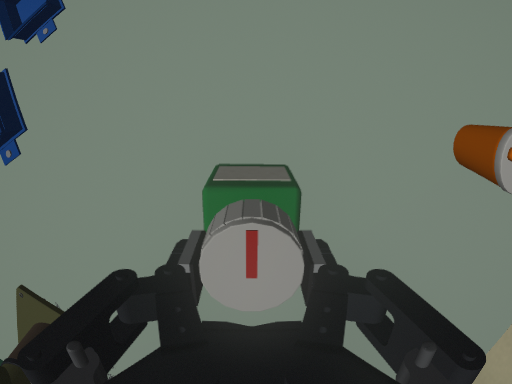

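View pics/s3.png

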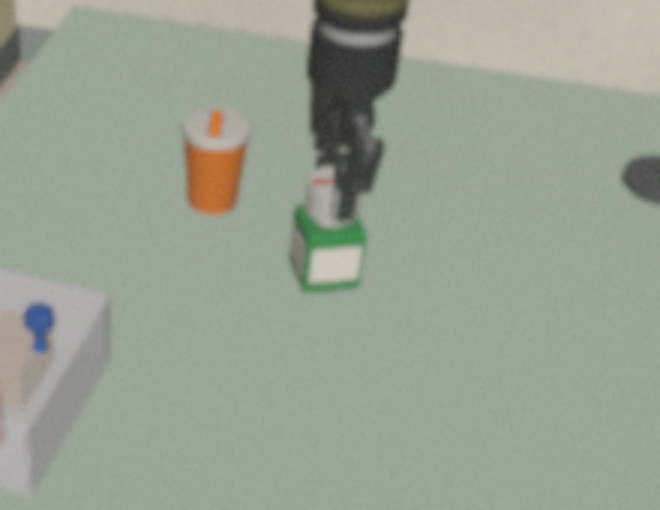

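Lifted: it weighs 2.8 N and hangs level. Moving to just short of the holder to look at it from close.

>>> arm_command(moves=[[-0.02,-0.0115,0,0,0,0],[-0.04,-0.0235,0,0,0,0],[-0.04,-0.0235,0,0,0,0],[-0.04,-0.0235,0,0,0,0],[-0.04,-0.0235,0,0,0,0],[-0.04,-0.0235,0,0,0,0],[-0.019,-0.012,0,0,0,0],[0,0,0,0,0,-7]])

```text
time_s: 4.53
ee_pos: [0.4755, 0.1099, 0.182]
eef_rot: [[0.565, -0.825, -0.005], [-0.825, -0.565, -0.0], [-0.002, 0.004, -1.0]]
ft_force: [0.0, -1.1, -3.7]
gripper_width: 0.56
```

>>> arm_command(moves=[[0,0,0,0,0,-7],[0,0,0,0,0,-7],[0,0,0,0,0,-6.5],[0,0,0,0,0,0],[0,0,0,0,0,0]])

```text
time_s: 5.15
ee_pos: [0.4762, 0.1081, 0.1831]
eef_rot: [[0.813, -0.582, -0.003], [-0.582, -0.813, -0.0], [-0.002, 0.002, -1.0]]
ft_force: [-0.8, -0.4, -3.8]
gripper_width: 0.559
```

```bash
python3 - <<'E'
from g import *
from h import pts
np.set_printoptions(precision=4,suppress=True)
st()
f=arm.grab_frame("wrist");np.savez("f_w4",**f);cv2.imwrite("pics/w4.png",f["pixels"][:,:,::-1])
X=wcloud(f);h=cv2.cvtColor(f["pixels"],cv2.COLOR_RGB2HSV).astype(int)
m=(np.hypot(X[...,0]-.537,X[...,1]-.19)<.075)&(h[...,0]>100)&(h[...,0]<130)&(h[...,1]>110)
q=X[m];print(len(q),np.percentile(q[:,2],[1,50,99]))
for lo,hi in((.037,.05),(.03,.05),(-.01,.008)):
    a=q[(q[:,2]>lo)&(q[:,2]<hi)];print(lo,len(a),cv2.minAreaRect(a[:,:2].astype(np.float32)))
E
```

```text
t 5.15 p [0.4762 0.1081 0.1831] yaw -35.58 z [-0.0026 -0.0004 -1.    ] F [-0.8 -0.4 -3.8] M [ 0.02 -0.    0.01] w 0.559 q [ 0.14  0.23  1.75 -0.    1.16  0.76]
6884 [0.0027 0.0058 0.0436]
0.037 1770 ((0.5349573493003845, 0.18685206770896912), (0.07933511584997177, 0.0795779600739479), 54.386878967285156)
0.03 2848 ((0.5349573493003845, 0.18685206770896912), (0.07933511584997177, 0.0795779600739479), 54.386878967285156)
-0.01 3678 ((0.5350922346115112, 0.18679463863372803), (0.10967203974723816, 0.06186872348189354), 54.1624641418457)
```

View pics/w4.png

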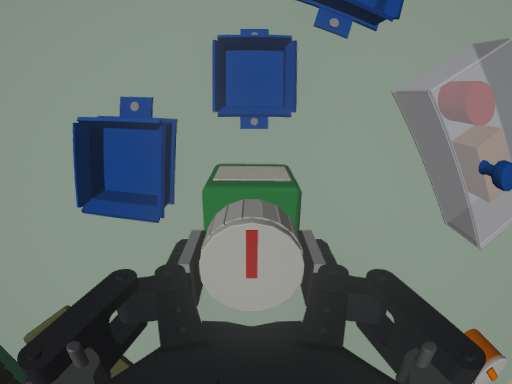

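The wrist view shows the small holder at (255,77), squarely aligned: rim 80 mm, flange 110 mm, centre (0.535, 0.187). The bottle hangs straight. I'll move over the holder and come down partway.

>>> arm_command(moves=[[0.001,-0.03,0,0,0,0],[0.001,-0.04,0,0,0,0],[0,-0.028,0,0,0,0],[0,0,0.03,0,0,0],[0,0,0.02,0,0,0],[0,0,0,0,0,0],[0,0,0,0,0,0]])

```text
time_s: 6.08
ee_pos: [0.5361, 0.187, 0.1348]
eef_rot: [[0.814, -0.581, 0.001], [-0.581, -0.814, 0.0], [0.001, -0.001, -1.0]]
ft_force: [0.7, -0.6, -2.1]
gripper_width: 0.561
```

```bash
python3 - <<'E'
from g import *
st()
f=arm.grab_frame("wrist");cv2.imwrite("pics/w5.png",f["pixels"][:,:,::-1])
for n,a in(("side",(180,310,160,340)),("scene",(160,290,220,400))):
    s=arm.grab_frame(n);cv2.imwrite(f"pics/{n}5.png",cv2.resize(s["pixels"][a[0]:a[1],a[2]:a[3]],None,fx=4,fy=4)[:,:,::-1])
E
```

```text
t 6.08 p [0.5361 0.187  0.1348] yaw -35.5 z [ 8.e-04  2.e-04 -1.e+00] F [ 0.7 -0.6 -2.1] M [ 0.01 -0.02  0.  ] w 0.561 q [0.26 0.39 1.65 0.   1.1  0.88]
```

View pics/w5.png

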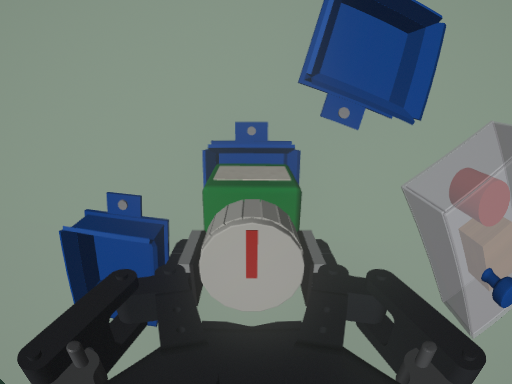

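View pics/side5.png

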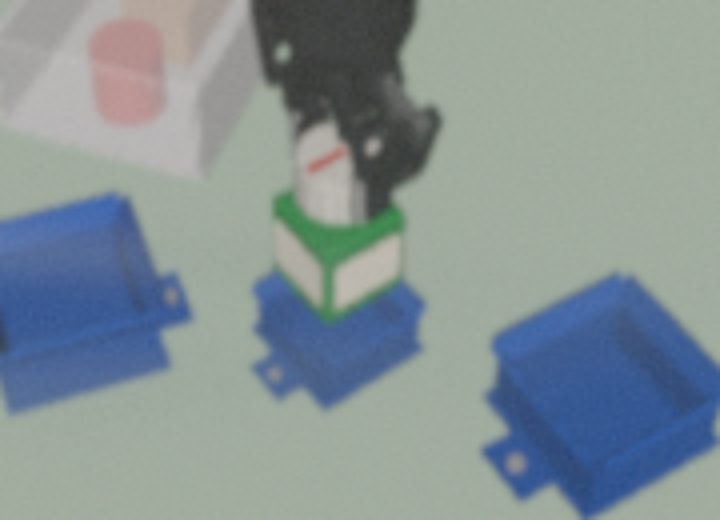

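View pics/scene5.png

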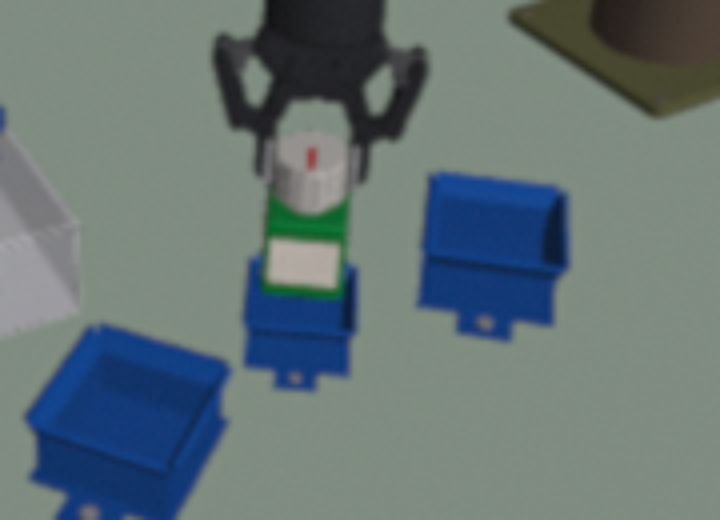

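The bottle is lined up over the small holder, with its front edge centred. Lowering slowly.

>>> arm_command(moves=[[-0.0005,0.0005,0.015,0,0,0],[0,0,0.012,0,0,0],[0,0,0.01,0,0,0],[0,0,0.006,0,0,0],[0,0,0,0,0,0]])

```text
time_s: 6.85
ee_pos: [0.5344, 0.1866, 0.0905]
eef_rot: [[0.814, -0.58, -0.001], [-0.58, -0.814, -0.0], [-0.001, 0.001, -1.0]]
ft_force: [-0.4, 0.5, -2.5]
gripper_width: 0.557
```

>>> arm_command(moves=[[0,0,0.005,0,0,0],[0,0,0.004,0,0,0],[0,0,0.003,0,0,0],[0,0,0,0,0,0],[0,0,0,0,0,0]])

```text
time_s: 7.48
ee_pos: [0.535, 0.1868, 0.0796]
eef_rot: [[0.814, -0.58, 0.001], [-0.58, -0.814, 0.0], [0.0, -0.0, -1.0]]
ft_force: [0.4, 0.2, 0.7]
gripper_width: 0.554
```

>>> arm_command(moves=[[0,0,0.002,0,0,0],[0,0,0,0,0,0],[0,0,0,0,0,0],[0,0,0,0,0,0]])

```text
time_s: 7.98
ee_pos: [0.5351, 0.1868, 0.0778]
eef_rot: [[0.814, -0.58, 0.001], [-0.58, -0.814, 0.0], [0.0, -0.001, -1.0]]
ft_force: [-0.9, -0.2, 4.8]
gripper_width: 0.556
```

```bash
python3 - <<'E'
from g import *
from h import cloud
st()
f=arm.grab_frame("wrist");cv2.imwrite("pics/w6.png",f["pixels"][:,:,::-1])
X=wcloud(f);h=cv2.cvtColor(f["pixels"],cv2.COLOR_RGB2HSV).astype(int)
m=(np.hypot(X[...,0]-.535,X[...,1]-.187)<.05)&(h[...,0]>50)&(h[...,0]<80)&(h[...,1]>150)&(X[...,2]>.05)
print("shoulder z",np.percentile(X[m][:,2],[5,50,95]))
m=(np.hypot(X[...,0]-.535,X[...,1]-.187)<.03)&(X[...,2]>.09)&(h[...,1]<60)&(f["pixels"][...,0]>120)
print("cap z",np.percentile(X[m][:,2],[5,50,95]))
a=(180,310,160,340)
s=arm.grab_frame("side");cv2.imwrite("pics/side6.png",cv2.resize(s["pixels"][a[0]:a[1],a[2]:a[3]],None,fx=4,fy=4)[:,:,::-1])
X=cloud(s);h=cv2.cvtColor(s["pixels"],cv2.COLOR_RGB2HSV).astype(int)
m=(np.hypot(X[...,0]-.535,X[...,1]-.187)<.05)&(h[...,0]>50)&(h[...,0]<80)&(h[...,1]>130)&(X[...,2]>.05)
print("shoulder z side",np.percentile(X[m][:,2],[5,50,75,95]))
E
```

```text
t 7.97 p [0.5351 0.1868 0.0778] yaw -35.48 z [ 6.e-04  2.e-04 -1.e+00] F [-0.9 -0.2  4.8] M [-0.    0.25  0.03] w 0.556 q [0.26 0.45 1.72 0.   0.97 0.88]
shoulder z [0.06672217 0.06833348 0.06943894]
cap z [0.10119927 0.10682209 0.10780348]
shoulder z side [0.064111   0.06518446 0.06578082 0.06625792]
```

View pics/w6.png

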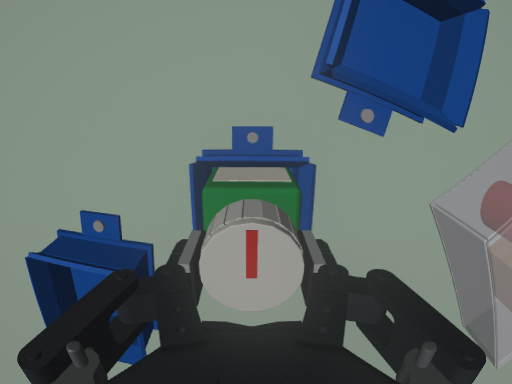

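View pics/side6.png

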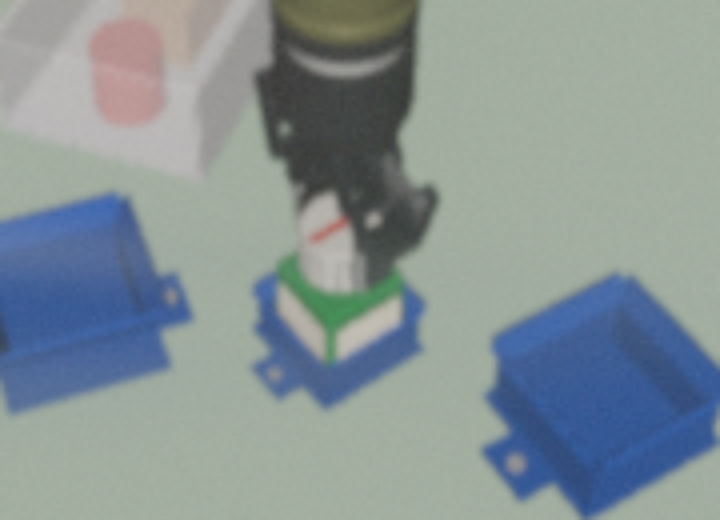

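The bottle is home: shoulder at z≈0.068, well seated, with floor contact felt. Now pressing the cap.

>>> arm_command(moves=[[0,0,0.003,0,0,0],[0,0,0.002,0,0,0],[0,0,0.001,0,0,0],[0,0,0,0,0,0],[0,0,0,0,0,0]])

```text
time_s: 8.7
ee_pos: [0.5351, 0.1869, 0.0725]
eef_rot: [[0.814, -0.58, 0.001], [-0.58, -0.814, 0.0], [0.001, -0.001, -1.0]]
ft_force: [-3.0, -0.8, 9.3]
gripper_width: 0.557
```

>>> arm_command(moves=[[0,0,0.001,0,0,0],[0,0,0,0,0,0],[0,0,0,0,0,0]])

```text
time_s: 9.07
ee_pos: [0.5352, 0.1869, 0.0725]
eef_rot: [[0.814, -0.58, 0.002], [-0.58, -0.814, 0.0], [0.001, -0.001, -1.0]]
ft_force: [-3.6, -1.9, 17.3]
gripper_width: 0.559
```

Hard stop reached: z stays put and the force has jumped to 17 N. Twisting anticlockwise, which is negative about the tool z axis.

>>> arm_command(moves=[[0,0,0,0,0,-4],[0,0,0,0,0,-7],[0,0,0,0,0,-7],[0,0,0,0,0,-7]])

```text
time_s: 9.57
ee_pos: [0.5364, 0.1879, 0.0725]
eef_rot: [[0.984, -0.178, 0.004], [-0.178, -0.984, 0.002], [0.003, -0.003, -1.0]]
ft_force: [-2.6, 2.0, 14.3]
gripper_width: 0.56
```

```bash
python3 - <<'E'
from g import *
st()
f=arm.grab_frame("wrist");cv2.imwrite("pics/w7.png",f["pixels"][:,:,::-1])
E
```

```text
t 9.57 p [0.5364 0.1879 0.0725] yaw -10.28 z [ 0.0039  0.0023 -1.    ] F [-2.6  2.  14.3] M [ 0.28  0.62 -0.07] w 0.56 q [0.26 0.46 1.72 0.   0.96 0.44]
```

View pics/w7.png

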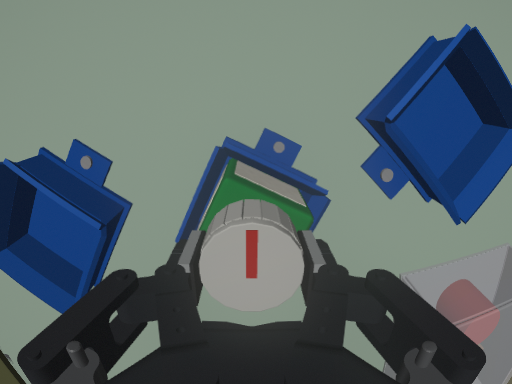

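The pointer stays with the gripper while the bottle stays with the holder, so the cap is turning. Continuing.

>>> arm_command(moves=[[0,0,0,0,0,-7],[0,0,0,0,0,-7],[0,0,0,0,0,-7],[0,0,0,0,0,-7],[0,0,0,0,0,-7],[0,0,0,0,0,-7],[0,0,0,0,0,-7],[0,0,0,0,0,0]])

```text
time_s: 10.62
ee_pos: [0.5368, 0.1878, 0.0726]
eef_rot: [[0.782, 0.624, 0.005], [0.624, -0.782, 0.002], [0.005, 0.001, -1.0]]
ft_force: [-1.0, 1.4, 14.2]
gripper_width: 0.557
```

```bash
python3 - <<'E'
from g import *
st()
f=arm.grab_frame("wrist");cv2.imwrite("pics/w8.png",f["pixels"][:,:,::-1])
E
```

```text
t 10.62 p [0.5368 0.1878 0.0726] yaw 38.58 z [ 0.0047  0.0019 -1.    ] F [-1.   1.4 14.2] M [0.11 0.32 0.  ] w 0.557 q [ 0.26  0.46  1.72  0.    0.96 -0.41]
```

View pics/w8.png

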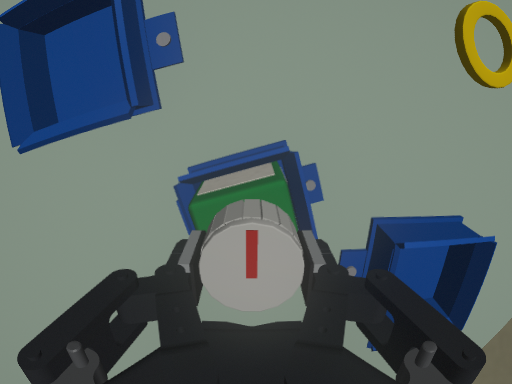

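The gripper has turned 74° and the bottle has stayed in the holder. Lifting gently.

>>> arm_command(moves=[[0,0,-0.003,0,0,0],[0,0,-0.004,0,0,0],[0,0,-0.004,0,0,0],[0,0,0,0,0,0]])

```text
time_s: 11.18
ee_pos: [0.535, 0.1867, 0.0814]
eef_rot: [[0.782, 0.623, 0.0], [0.623, -0.782, -0.0], [0.0, 0.0, -1.0]]
ft_force: [1.6, 0.2, 3.5]
gripper_width: 0.557
```

>>> arm_command(moves=[[0,0,-0.006,0,0,0],[0,0,-0.01,0,0,0],[0,0,-0.015,0,0,0],[0,0,-0.02,0,0,0],[0,0,-0.014,0,0,0],[0,0,-0.004,0,0,0],[0,0,0,0,0,0],[0,0,0,0,0,0]])

```text
time_s: 12.18
ee_pos: [0.5343, 0.1866, 0.1496]
eef_rot: [[0.782, 0.623, -0.001], [0.623, -0.782, -0.0], [-0.001, -0.001, -1.0]]
ft_force: [-1.0, -0.2, -0.5]
gripper_width: 0.558
```

```bash
python3 - <<'E'
from g import *
from h import cloud
np.set_printoptions(precision=4,suppress=True)
st()
f=arm.grab_frame("wrist");cv2.imwrite("pics/w9.png",f["pixels"][:,:,::-1])
X=wcloud(f);h=cv2.cvtColor(f["pixels"],cv2.COLOR_RGB2HSV).astype(int)
m=(np.hypot(X[...,0]-.535,X[...,1]-.187)<.055)&(h[...,0]>50)&(h[...,0]<80)&(h[...,1]>150)&(X[...,2]>.05)
print("shoulder",np.percentile(X[m][:,2],[5,50,95]))
m=(np.hypot(X[...,0]-.535,X[...,1]-.187)<.03)&(X[...,2]>.165)&(h[...,1]<60)&(f["pixels"][...,0]>120)
q=X[m];print("cap",cv2.minEnclosingCircle(q[:,:2].astype(np.float32)),np.percentile(q[:,2],[5,50,95]))
for n,a in(("side",(150,310,150,350)),("scene",(130,290,200,400))):
    s=arm.grab_frame(n);cv2.imwrite(f"pics/{n}9.png",cv2.resize(s["pixels"][a[0]:a[1],a[2]:a[3]],None,fx=3.5,fy=3.5)[:,:,::-1])
    X=cloud(s);h=cv2.cvtColor(s["pixels"],cv2.COLOR_RGB2HSV).astype(int)
    m=(np.hypot(X[...,0]-.535,X[...,1]-.187)<.05)&(h[...,0]>50)&(h[...,0]<80)&(h[...,1]>130)&(X[...,2]>.06)
    print(n,"shoulder",np.percentile(X[m][:,2],[5,50,95]),cv2.minAreaRect(X[m][:,:2].astype(np.float32)))
E
```

```text
t 12.18 p [0.5343 0.1866 0.1496] yaw 38.53 z [-0.0014 -0.0004 -1.    ] F [-1.  -0.2 -0.5] M [-0.02 -0.02  0.02] w 0.558 q [ 0.26  0.37  1.64  0.    1.14 -0.41]
shoulder [0.0671 0.0684 0.0696]
cap ((0.5317321419715881, 0.19034424424171448), 0.02849162369966507) [0.1728 0.1787 0.1796]Traceback (most recent call last):
  File "<stdin>", line 15, in <module>
    return _quantile_unchecked(
        a, q, axis, out, overwrite_input, method, keepdims, weights)
    return _ureduce(a,
                    func=_quantile_ureduce_func,
    ...<5 lines>...
                    overwrite_input=overwrite_input,
                    method=method)
    r = func(a, **kwargs)
    result = _quantile(arr,
                       quantiles=q,
    ...<2 lines>...
                       out=out,
                       weights=wgt)
    slices_having_nans = np.isnan(arr[-1, ...])
                                  ~~~^^^^^^^^^
IndexError: index -1 is out of bounds for axis 0 with size 0
```

View pics/w9.png

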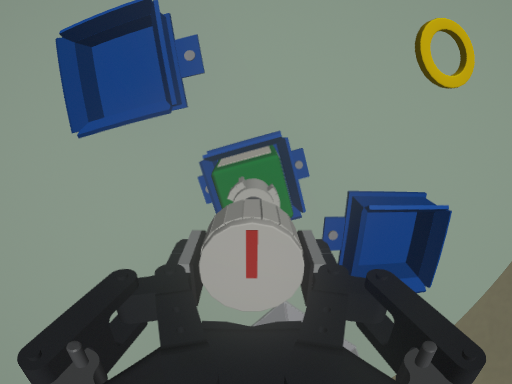

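View pics/side9.png

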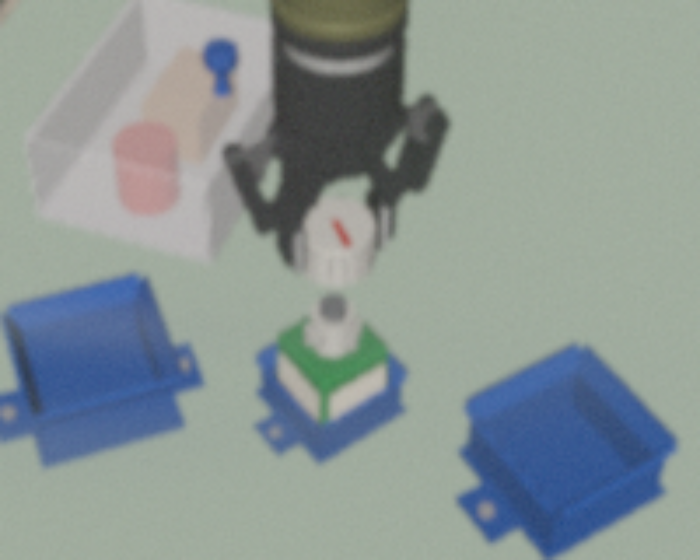

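The cap is off and held level, with about 45 mm of clearance over the plunger. The bottle is home, shoulder at 0.068. I'll let it settle and hand in.

>>> arm_command(moves=[[0,0,0,0,0,0],[0,0,0,0,0,0],[0,0,0,0,0,0],[0,0,0,0,0,0]])

```text
time_s: 12.78
ee_pos: [0.5348, 0.1868, 0.1503]
eef_rot: [[0.782, 0.623, -0.0], [0.623, -0.782, 0.0], [-0.0, -0.0, -1.0]]
ft_force: [0.0, 0.4, 0.2]
gripper_width: 0.559
```

```bash
python3 -c "
from g import *
st();print(arm.finish_job());st()"
```

```text
t 12.78 p [0.5348 0.1868 0.1503] yaw 38.53 z [-1.e-04  0.e+00 -1.e+00] F [0.  0.4 0.2] M [-0.05 -0.04 -0.  ] w 0.559 q [ 0.26  0.37  1.64  0.    1.14 -0.41]
the job is handed in; nothing more can be done
None
the job is handed in; nothing more can be done
```

The job is handed in at 12.8 s of robot time, with every step done; no verdict is reported. I carried the bottle by its closed cap to the smallest holder and seated it. I then pressed the cap to its stop (17 N), twisted it 74° anticlockwise, lifted it straight up and kept holding it.

**Last checks:**
- **Bottle:** the wrist camera puts its shoulder at z ≈ 0.068, which is fully home, and the side view shows it upright in the holder.
- **Cap:** the grip is firm and level. Its underside is about 145 mm above the bottle's underside and above its axis, and the wrist force is near zero.
- **Sippy cup and teether:** I never went near either, but I did not measure their positions again at the end.

**Checks that failed or disagreed:**
- The final side-camera height check found no matching pixels and crashed the script, so the last scene picture was not taken.
- An earlier side-camera reading put the shoulder 2–3 mm lower than the wrist camera did.
- The last cap-circle fit was 4–5 mm off the TCP and came out too wide at 57 mm. It probably took in finger pixels.

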